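# Set a bonded sign bar in the desk's locking pliers

### The arm

A 6-joint arm with a two-finger parallel gripper is mounted at the origin on the work surface. World frame = base frame: x ahead of the robot, y to its left, z up, the work surface at z = 0. Lengths are in m, angles in rad, forces in N, time in s.
With the tool pointing down it reaches from about 0.2 to 0.875 m from the base axis. Payload 3.4 kg.
Tool frame: the origin (TCP) lies midway between the tips of the shut fingers; the grasp point (between the pads) lies 19 mm behind it; z points along the fingers, y is the line along which they close (so a half turn about z gives the same grasp; the last joint's range is limited). The gripper opens to 94 mm and grips with 3 to 60 N. Pads are 16 mm wide; open, the fingers measure 119 mm over their backs; the gripper's body (75 mm by 177 mm) begins 78 mm behind the grasp point.
Start: joints at [-1.33, 0.276, 1.505, -0, 1.361, -0.121], TCP at [0.204, -0.538, 0.205] pointing down, gripper open.
Joint ranges: [-2.89, 2.89], [-0.75, 2.08], [0.22, 2.7], [-1.18, 4.32], [0.11, 2.71], [-2.7, 2.7]. Speed limits (rad/s): [2.57, 2.57, 3.14, 3.14, 3.14, 3.14].

### API

Orientations are given as a 3x3 rotation matrix whose columns are the frame's x, y, z axes.
In Python, from rig import sense, camera, camera_model, job_done gives the robot as it stands. The module is installed in compiled form; this text tells all that it offers.
- The arm moves only by the tool play_rows, never from a script. Its argument "rows" is one flat list of numbers, 7 for each row, row after row: the shift along the world's x, y, z in m, then the turn, a rotation vector about the world's x, y, z in rad, then the finger opening in m, from 0 to 0.094. A call has 1 to 8 rows; each row shifts and turns the commanded pose from where the row before left it; what a row does not reach is not made up. A row lasts 1/8 s, in which the tool goes at most 62.5 mm and 10.7 degrees, less where a joint would pass 70% of its speed; a pose out of reach is approached as far as the arm can. A call is refused whole if a number of a shift passes 0.0625 or a number of a turn 0.188, either way. A call with a gripper value outside its range is refused whole. The fingers move at their own pace and stop on an object; the grip force is fixed at half the most. Time passes only in rows, so rows that do not move let the fingers close. It gives the time, the measured TCP pose, the force, the opening and the grip force at its end, in the units of the state.
- sense(): the state, without advancing time (a new reading comes with each control period).
- camera(name): name is "scene" or "side" or "wrist"; returns the picture (420x560x3 uint8, red, green, blue); there is no depth.
- camera_model(name): a dict with "fx", "fy", "cx", "cy" (pixels), "position" and "attitude" of the camera in the world. Camera axes: x right, y down, z forward; pixel columns grow to the right and rows downward; lengths in m; the calibration is good to about 2 mm. A picture is of the moment at which its call begins: read the wrist's pose just before it. camera_model takes no time and is no camera call; for the wrist camera it gives the pose at the moment of the call.
- job_done(): hands the job in; it is judged then, once.
The state is a dict: "t": time; "q": joint angles; "joint_vel": joint speeds; "tau": joint torques, N m; "tcp_pos": TCP position; "tool_rot": TCP orientation; "wrist_force": force on the tool from outside, world axes, zero at the start; "torque": the same for the moment, N m; "width": finger opening in m; "finger_force": force on a finger pad.
Only numpy, scipy, OpenCV 4.12 (cv2) and the standard library are available. Lean on these libraries where they do the work, as an engineer would, in place of code of your own. Each camera call takes 0.05 s, during which the arm holds its last target. There are 200 camera calls.

### The job

The longer of the two sign bars has just been bonded: stand it between the open jaws of the locking pliers, pushed gently back until its end rests against the stop in the throat. Squeeze the moving handle until the pliers snap over centre and lock onto the bar, without forcing them, and leave them locked with your hand off for at least two seconds so that the bond sets. Then flick the release lever so that the jaws spring free, leaving the bar standing against the stop and everything else on the desk where it was.

Things in the scene. Friction and masses are not known exactly. Their poses are not given: they have to be found in the camera images.
- pliers: Steel locking pliers lying flat, fixed half bolted to a 12 mm foot plate. Origin: on the desk under the middle. x along the pliers: jaws to +x, handles and release lever to -x; z up. Moving jaw and handle on the -y side. Fixed jaw: flat face at y = 12 mm, x 45 to 90 mm, top z = 55 mm (body 63 mm). Short fixed handle at y = 24 mm back to x = -107 mm. Rest between jaws: z = 15 mm, x to 141 mm.
- stop: The throat stop, a fixed steel block 10 mm (x) by 24 mm (y), 40 mm tall, standing across the throat between the jaws; origin at the centre of its underside, 15 mm above the desk. The bar's end must rest against its face that looks to +x of the pliers. More than 30 N from the bar harms it.
- seat (a point): Where the underside centre of bar is when it stands on the rest, end against the stop, side against the fixed jaw: x = 90 mm from the pliers' origin, 15 mm above the desk; axes as pliers. Before the jaws close the bar may stand up to 8 mm to the -y side: locking pushes it over to the fixed jaw.
- bar: The sign bar to clamp: two aluminium plates on a wooden core, a plain block 90 mm long (x), 24 mm thick (y), 50 mm tall (z), about 0.15 kg, standing on its long edge. Origin at the centre of its underside; both ends alike. In the pliers its length runs along the pliers' x, the inner half between the jaws, the outer 45 mm sticking out beyond the fixed jaw, free for the fingers.
- short_bar: The other sign bar, to be left alone: same make, only 55 mm long, 24 mm thick and 35 mm tall. Origin at the centre of its underside.
- jaw: The moving jaw with its sprung rubber pad, on a vertical pivot at x = 12, y = -10 mm of the pliers (origin), linked to the moving handle. Open, its pad stands 8 to 14 mm clear of a bar that touches the fixed jaw; locked, it presses on the bar with some 30 N; flicked free, it springs some 7 mm clear.
- jaw_face (a point): The point of the moving jaw's rubber pad that meets the bar, 40 mm above the desk.
- handle: The moving handle, a round bar 15 mm thick and 125 mm long, from its vertical pivot (origin, x = -25, y = -28 mm of the pliers, 43 mm up) along its own -x. Open, it splays 27 to 48 degrees to the -y side. Pushed towards +y it closes the jaw; it stays where it is left. More than 16 N on it, as when pushed on against its stop, damages the pliers. With nothing in the jaws it does not lock.
- handle_grip (a point): Where to push the moving handle: on its centre line, 110 mm from the pivot, 43 mm up. On the bar the push rises to about 7 N, falls to nothing at dead centre, then the handle snaps 4 degrees onto its stop by itself and holds. Where depends on an adjusting screw that cannot be seen: it locks pointing anywhere within 8 degrees of the pliers' -x, so feel for it.
- lever: The release lever, a steel bar 7 mm thick lying between the handles, pivoted at its inner end (origin) at x = -45, y = 2 mm of the pliers, 43 mm up, running along its own -x to an upright tab behind the handles. It stays where it is left; closing the handle pushes it back.
- lever_tab (a point): Centre of the lever's tab, an upright plate 34 mm long, 6 mm thick, 26 mm tall, 45 mm up, 135 mm behind the lever's pivot, clear of the handles' ends. Pushed from the pliers' +y towards -y it pries the locked handle back over centre with about 2 N, letting go within 25 mm; it can travel 43 mm.
- phone: Black phone lying flat, 75 x 158 x 9 mm. To be left alone; origin at the centre of its underside.
- pen_cup: Black cup, 76 mm across, 95 mm tall. To be left alone; origin at the centre of its underside.
- stapler: Black and grey stapler, 140 x 36 x 55 mm. To be left alone; origin at the centre of its underside.
- glue: White glue bottle, 38 mm across, 110 mm tall. To be left alone; origin at the centre of its underside.
- tape_roll: Clear tape roll lying flat, 84 mm across, 24 mm high. To be left alone; origin at the centre of its underside.
- clip_box: Open grey clip box, 90 x 65 x 30 mm. To be left alone; origin at the centre of its underside.
- mug: White mug, 76 mm across, 90 mm tall, with a handle. To be left alone; origin at the centre of its underside.
Things that resemble listed ones, but are neither listed nor needed, are in the scene too. What is shaped like the bar but purple, red or yellow is not meant.

How it is judged:
By the outcome, as a careful person would: the job done as asked, in the order asked, and still so for the second after the job is handed in, with the robot touching nothing.
It also fails if it takes over 64 s, if anything falls off the work surface, if the arm or the gripper's body presses on something with over 40 N, if the wrist force passes 120 N, or if a joint passes its speed limit or range.

## Working session

There is one attempt and no reset: what is moved stays moved. The work goes in short steps, Python scripts to look and compute and a tool call to move; the robot and the scene stay as the last step left them, time stands still between calls to the robot, and variables do not carry over. Pictures are saved under pics/ and viewed, at most 10 in all, crops included, and the job is handed in when it is done.

Besides the shell and the picture viewer there is one more tool, called after ">>>" as a command line: name --argument value ..., lists and objects as JSON in quotes. play_rows: Moves the arm, as the interface text tells. Its arguments: {"type":"object","properties":{"rows":{"type":"array"}},"required":["rows"]}

```bash
mkdir -p pics; cat > h.py <<'E'
import numpy as np,cv2
from rig import sense,camera,camera_model,job_done
def ray(m,u,v):
    R=np.array(m["attitude"]);d=R@np.array([(u-m["cx"])/m["fx"],(v-m["cy"])/m["fy"],1.0]);return np.array(m["position"]),d
def onz(m,u,v,z):
    p,d=ray(m,u,v);return p+d*(z-p[2])/d[2]
def proj(m,P):
    c=np.array(m["attitude"]).T@(np.array(P)-np.array(m["position"]));return np.array([m["fx"]*c[0]/c[2]+m["cx"],m["fy"]*c[1]/c[2]+m["cy"]])
def snap(n,f):
    im=camera(n);cv2.imwrite("pics/"+f,im[:,:,::-1]);return im
E
python3 - <<'E'
from h import *
s=sense();print(s)
for n in ["scene","side","wrist"]:
    print(n,camera_model(n)); 
a=snap("scene","s0.png");b=snap("side","d0.png");snap("wrist","w0.png")
cv2.imwrite("pics/s0b.png",cv2.resize(a[:,:,::-1],(784,588),interpolation=cv2.INTER_CUBIC))
cv2.imwrite("pics/d0b.png",cv2.resize(b[:,:,::-1],(784,588),interpolation=cv2.INTER_CUBIC))
E
```

```text
{'t': 0.0, 'q': array([-1.33001461e+00,  2.76603517e-01,  1.50609085e+00, -1.27831577e-05,
        1.36067955e+00, -1.20959267e-01]), 'joint_vel': array([-0.00103331, -0.00056986,  0.00030813, -0.00149862,  0.00220452,
        0.0004646 ]), 'tau': array([ 1.63172976e-03, -4.04582477e+01, -2.37228942e+01,  7.00951810e-02,
        3.44992045e-02, -1.39521840e-04]), 'tcp_pos': array([ 0.20337555, -0.5372491 ,  0.20461672]), 'tool_rot': array([[ 9.35281200e-01,  3.53905195e-01, -4.36903796e-04],
       [ 3.53905406e-01, -9.35279627e-01,  1.72689218e-03],
       [ 2.02528892e-04, -1.76975240e-03, -9.99998413e-01]]), 'wrist_force': array([-0.23729203, -0.06364314,  0.3643326 ]), 'torque': array([-0.00171696, -0.01778261,  0.01041849]), 'finger_force': 0.0, 'width': 0.09382768134325888}
scene {'fx': 532.43670636543, 'fy': 532.43670636543, 'cx': 283.5041784140196, 'cy': 207.52384405820627, 'position': array([ 1.32309652, -0.46296167,  1.06033075]), 'attitude': array([[ 0.48265475,  0.65589225, -0.58038758],
       [ 0.8758074 , -0.35963758,  0.32190403],
       [ 0.00240518, -0.66367625, -0.74801608]])}
side {'fx': 380.3297434128464, 'fy': 380.3297434128464, 'cx': 285.222852503712, 'cy': 208.13000110520076, 'position': array([0.51587312, 0.77830015, 0.82285487]), 'attitude': array([[-0.99835917, -0.02258715,  0.05261919],
       [-0.05392683,  0.6799032 , -0.7313163 ],
       [-0.0192576 , -0.73295392, -0.68000565]])}
wrist {'fx': 310.1078743098044, 'fy': 310.1078743098044, 'cx': 279.1999059366065, 'cy': 203.94003820786617, 'position': array([ 0.26651646, -0.51432375,  0.38330697]), 'attitude': array([[ 0.35421223, -0.90888152, -0.22015466],
       [-0.93516021, -0.34501331, -0.08025705],
       [-0.00301214,  0.23430791, -0.97215777]])}
```

View pics/s0b.png

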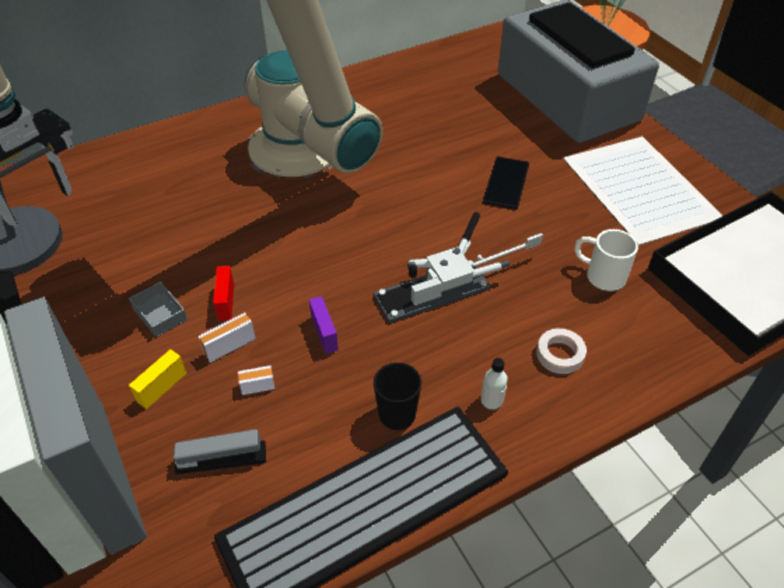

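View pics/d0b.png

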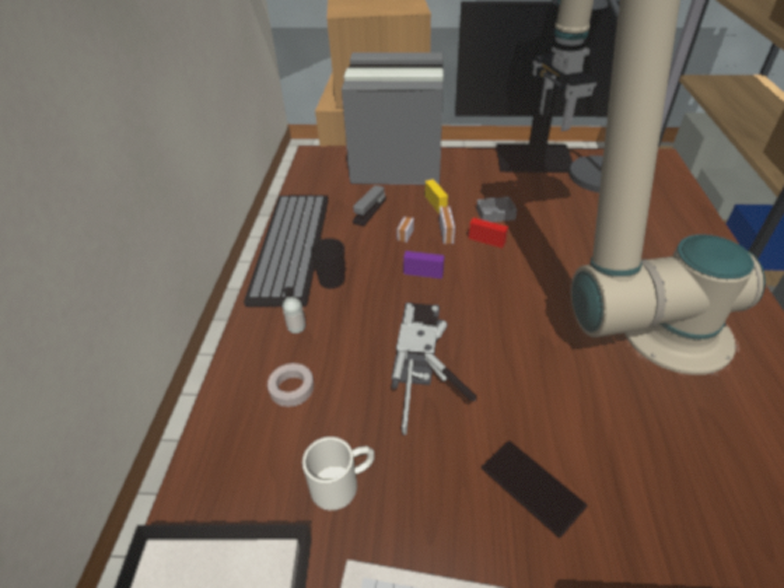

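The scene view shows the long bar (white plates, orange core) at about (228,338) in the 784-px picture. The short bar is at (256,380) and the pliers at (445,275), jaws to the lower left, with the lever tab at (535,240). The side view agrees.

```bash
python3 - <<'E'
from h import *
m=camera_model("scene")
for n,u,v,z in [("bar",228,325,.05),("short",256,374,.035),("purple",322,312,.05),("red",224,272,.05),("yellow",158,370,.05),("footplateL",380,300,.012),("footR",490,288,.012),("tab",535,240,.05),("handle end",473,218,.043),("body",447,265,.063),("clip",157,300,.03),("cup",397,375,.095)]:
    print(n,onz(m,u/1.4,v/1.4,z).round(3))
a=cv2.imread("pics/s0.png");cv2.imwrite("pics/c1.png",cv2.resize(a[130:300,80:400],(800,425),interpolation=cv2.INTER_CUBIC))
E
```

```text
bar [ 0.468 -0.324  0.05 ]
short [ 0.578 -0.318  0.035]
purple [ 0.52  -0.169  0.05 ]
red [ 0.345 -0.287  0.05 ]
yellow [ 0.503 -0.459  0.05 ]
footplateL [ 0.515 -0.051  0.012]
footR [0.589 0.145 0.012]
tab [0.553 0.268 0.05 ]
handle end [0.437 0.202 0.043]
body [0.539 0.078 0.063]
clip [ 0.333 -0.415  0.03 ]
cup [ 0.73  -0.133  0.095]
```

View pics/c1.png

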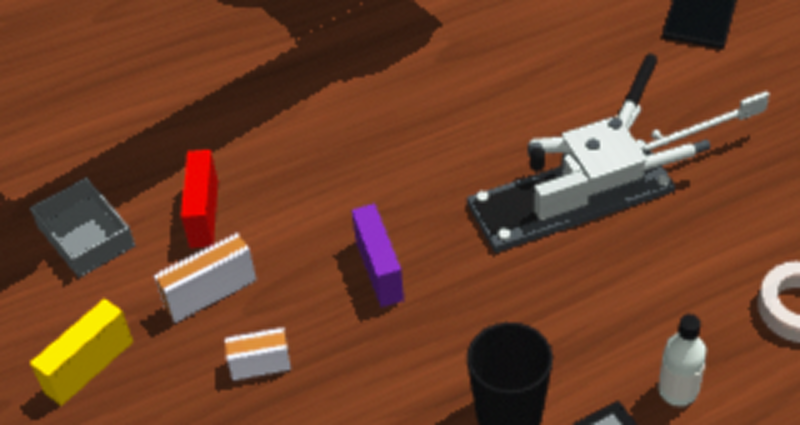

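The crop shows the pliers clearly: jaws to the left with a dark pad, moving handle splayed upward at (645,75), lever tab at (755,104). The long bar's top lies around (205,262) and the short bar is beside it at (257,345). Next I fly over the bar with the wrist camera.

>>> play_rows --rows '[0.05,0.04,0.03,0,0,0,0.094,0.06,0.05,0.03,0,0,0,0.094,0.06,0.05,0.03,0,0,0,0.094,0.06,0.05,0.01,0,0,0,0.094,0.03,0.03,0,0,0,0,0.094,0,0,0,0,0,0,0.094]'

```text
t: 0.9
tcp_pos: [0.4166, -0.3558, 0.2847]
tool_rot: [[0.934, 0.358, 0.0], [0.358, -0.934, 0.001], [0.001, -0.001, -1.0]]
wrist_force: [0.0, -1.3, 1.2]
width: 0.0941
finger_force: 0.0
```

```bash
cat >> h.py <<'E'
def pair(n,f):
    m=camera_model(n);im=snap(n,f);return m,im
E
python3 - <<'E'
from h import *
m,im=pair("wrist","w1.png");print(m["position"],sense()["tcp_pos"])
cv2.imwrite("pics/w1b.png",cv2.resize(im[:,:,::-1],(784,588),interpolation=cv2.INTER_CUBIC))
import pickle;pickle.dump(m,open("w1.pkl","wb"))
E
```

```text
[ 0.47955686 -0.33240091  0.46338121] [ 0.41542595 -0.35720523  0.28451716]
```

View pics/w1b.png

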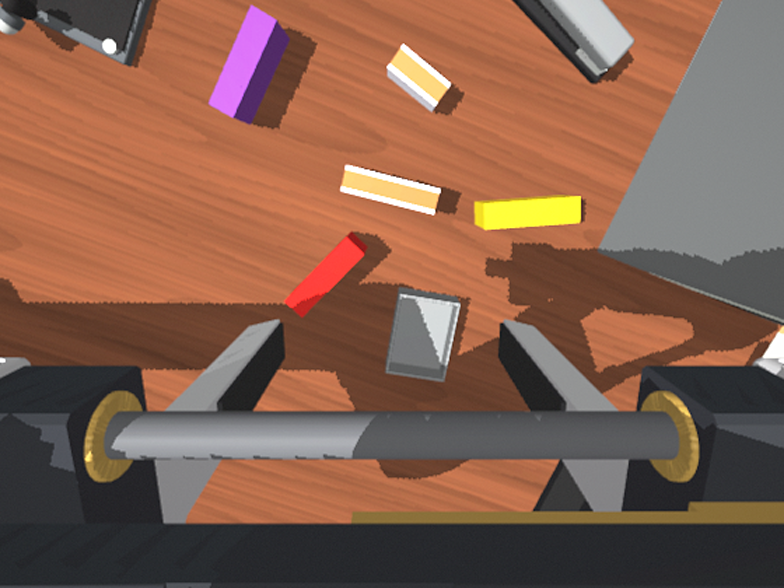

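The wrist view shows the bar's top, white-orange-white, with corners near (345,165), (440,187), (436,214) and (341,191). The short bar is above it at (418,78). The red, yellow and purple decoys are all clear of it by 20 mm or more.

```bash
cat >> h.py <<'E'
def rect(m,mask,z):
    c=max(cv2.findContours(mask.astype('uint8'),cv2.RETR_EXTERNAL,cv2.CHAIN_APPROX_NONE)[0],key=cv2.contourArea)
    P=np.array([onz(m,u,v,z)[:2] for u,v in c[:,0,:]])
    (cx,cy),(w,h),a=cv2.minAreaRect((P*1000).astype('float32'))
    if w<h: w,h,a=h,w,a+90
    return cx,cy,w,h,(a+90)%180-90
E
python3 - <<'E'
from h import *
import pickle
m=pickle.load(open("w1.pkl","rb"));im=cv2.imread("pics/w1.png")
h=cv2.cvtColor(im,cv2.COLOR_BGR2HSV)
# region of long bar
win=np.zeros(h.shape[:2],bool);win[112:158,235:322]=1
print(im[int(178/1.4),int(390/1.4)],h[int(178/1.4),int(390/1.4)],im[110,200],h[110,200])
white=(h[:,:,1]<40)&(h[:,:,2]>170)&win
org=(h[:,:,2]>220)&(h[:,:,1]<190)&win
print(rect(m,org,.05),org.sum());
k=cv2.morphologyEx((org|white).astype('uint8'),cv2.MORPH_CLOSE,np.ones((3,3)))
print(rect(m,k,.05),k.sum())
# scene check
m2=camera_model("scene");a=cv2.imread("pics/s0.png");g=cv2.cvtColor(a,cv2.COLOR_BGR2HSV)
w2=np.zeros(g.shape[:2],bool);w2[220:262,138:186]=1
print(a[240,162],rect(m2,(g[:,:,0]>8)&(g[:,:,0]<20)&(g[:,:,2]>190)&(g[:,:,1]>80)&w2,.05))
E
```

```text
[255 255 255] [  0   0 255] [ 78 113 188] [ 10 149 188]
(471.8062744140625, -333.4271545410156, 91.23109436035156, 25.48033905029297, -82.94737958908081) 1403
(471.8370666503906, -333.42327880859375, 91.23090362548828, 25.542821884155273, -82.94692611694336) 1407
[131 124 123] (471.9834899902344, -331.84442138671875, 88.56739044189453, 14.838427543640137, -81.44275665283203)
```

>>> play_rows --rows '[0.02,0.06,0.01,0,0,0,0.094,0.02,0.06,0.01,0,0,0,0.094,0.02,0.06,0,0,0,0,0.094,0.01,0.06,0,0,0,0,0.094,0.01,0.06,0,0,0,0,0.094,0,0.05,0,0,0,0,0.094,0,0,0,0,0,0,0.094]'

```text
t: 1.82
tcp_pos: [0.4933, -0.0101, 0.3041]
tool_rot: [[0.934, 0.357, -0.001], [0.357, -0.934, 0.0], [-0.0, -0.0, -1.0]]
wrist_force: [0.5, -1.2, -0.4]
width: 0.0943
finger_force: 0.0
```

```bash
python3 - <<'E'
from h import *
m,im=pair("wrist","w2.png");print(m["position"],sense()["tcp_pos"])
cv2.imwrite("pics/w2b.png",cv2.resize(im[:,:,::-1],(784,588),interpolation=cv2.INTER_CUBIC))
import pickle;pickle.dump(m,open("w2.pkl","wb"))
E
```

```text
[0.55637153 0.01325859 0.4828011 ] [ 0.4935086  -0.01190109  0.30415122]
```

View pics/w2b.png

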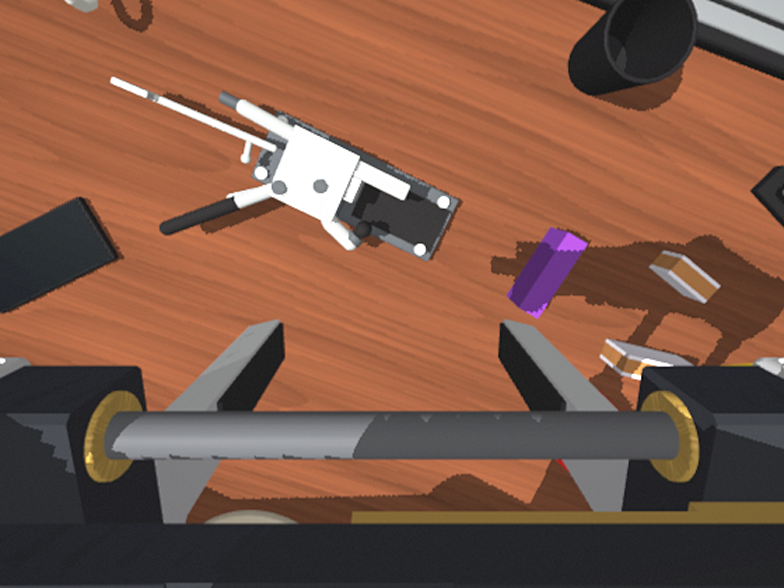

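The view shows the pliers: screws at (279,187) and (320,186), foot plate end (462,200)–(433,260), fixed jaw top (360,163)–(410,190), pad at (363,230). The moving handle tip is at (165,228) and the lever tab around (113,80)–(155,97). I'll zoom in for exact pixels.

```bash
python3 - <<'E'
import cv2
a=cv2.imread("pics/w2.png")
cv2.imwrite("pics/c2.png",cv2.resize(a[70:190,175:335],(800,600),interpolation=cv2.INTER_CUBIC))
E
```

```text
(no output)
```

View pics/c2.png

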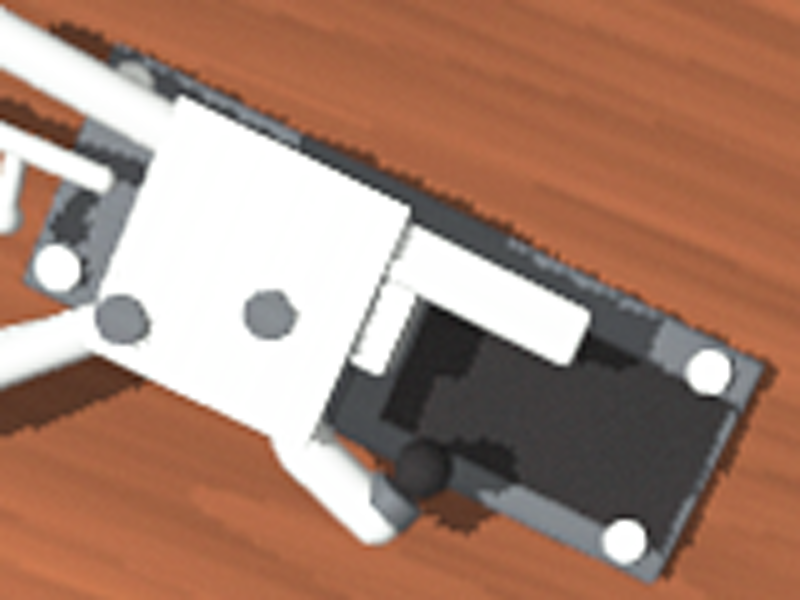

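The crop (5x, offset 175,70) shows the jaw pivot screw at (270,314) and the handle pivot screw at (123,319). The fixed jaw's inner edge runs (415,293)–(572,365), the stop's +x face (415,293)–(378,375), and the pad is at (423,467).

```bash
cat >> h.py <<'E'
def fit(A,B): # A pliers -> B world
    A=np.array(A,float);B=np.array(B,float);a=A-A.mean(0);b=B-B.mean(0)
    t=np.arctan2((a[:,0]*b[:,1]-a[:,1]*b[:,0]).sum(),(a*b).sum());R=np.array([[np.cos(t),-np.sin(t)],[np.sin(t),np.cos(t)]])
    return t,R,B.mean(0)-R@A.mean(0)
E
python3 - <<'E'
from h import *
import pickle
m=pickle.load(open("w2.pkl","rb"))
F=[("jawpiv",270,314,.064,12,-10),("hpiv",123,319,.064,-25,-28),("fjtip",574,365,.055,90,12),("stopA",417,294,.055,45,12),("stopB",378,375,.055,45,-12)]
W=[onz(m,175+u/5,70+v/5,z)[:2] for _,u,v,z,_,_ in F];A=[[x/1000,y/1000] for *_,x,y in F]
t,R,o=fit(A,W);print("ang",np.degrees(t),"o",o)
for f,a,w in zip(F,A,W): print(f[0],w.round(4),((R.T@(w-o))*1000).round(1))
def pl(u,v,z,s=1.4): return ((R.T@(onz(m,u/s,v/s,z)[:2]-o))*1000).round(1)
print("pad",((R.T@(onz(m,175+423/5,70+467/5,.055)[:2]-o))*1000).round(1))
print("platecorners",pl(462,200,.012),pl(433,260,.012))
print("handle tip",pl(163,229,.043),"tab ends",pl(112,80,.058),pl(156,98,.058))
def w(x,y): return (o+R@np.array([x,y])/1000).round(4)
print("seat",w(90,0),"tab w",onz(m,134/1.4,89/1.4,.058),"tip w",onz(m,163/1.4,229/1.4,.043))
# scene check of screws
ms=camera_model("scene")
for n,x,y,z in [("tip",90,12,.055),("stop",45,12,.055),("jp",12,-10,.064)]:
    p=w(x,y);print(n,((proj(ms,[p[0],p[1],z])-[80,130])*2.5).round(0))
np.savez("pl.npz",R=R,o=o)
E
```

```text
ang -94.25750394296158 o [0.5384298  0.08493921]
jawpiv [0.528  0.0739] [11.8 -9.6]
hpiv [0.5129 0.1097] [-22.8 -27.3]
fjtip [ 0.544  -0.0061] [90.4 12.3]
stopA [0.5464 0.04  ] [44.2 11.3]
stopB [0.5225 0.0426] [ 43.4 -12.7]
pad [ 64.7 -30.2]
platecorners [146.5  36.9] [147.5 -34.2]
handle tip [-118.8 -118.2] tab ends [-196.3   -4.4] [-155.5   -2. ]
seat [ 0.5317 -0.0048] tab w [0.54829537 0.26067414 0.058     ] tip w [0.42934526 0.21214951 0.043     ]
tip [530. 186.]
stop [570. 172.]
jp [589. 142.]
```

Pliers: origin (0.5384, 0.0849), angle -94.3°, with residuals around 1 mm. That puts the seat at (0.5317, -0.0048). Bar: (0.472, -0.333) at -83°. I'll grasp it 22 mm out from its centre, towards its -y end.

>>> play_rows --rows '[-0.0024,-0.043,-0.022,0,0,0.166,0.07,-0.0024,-0.043,-0.022,0,0,0.166,0.07,-0.0024,-0.043,-0.022,0,0,0.166,0.07,-0.0024,-0.043,-0.022,0,0,0.166,0.07,-0.0024,-0.043,-0.022,0,0,0.166,0.07,-0.0024,-0.043,-0.022,0,0,0.166,0.07,-0.0024,-0.043,-0.022,0,0,0.166,0.07,-0.0024,-0.043,-0.022,0,0,0.166,0.07]'

```text
t: 2.88
tcp_pos: [0.4725, -0.3598, 0.1273]
tool_rot: [[-0.121, 0.993, -0.001], [0.993, 0.121, -0.001], [-0.001, -0.001, -1.0]]
wrist_force: [0.6, -0.3, -0.3]
width: 0.0698
finger_force: 0.0
```

>>> play_rows --rows '[0,0,0,0,0,0,0.07,0,0,0,0,0,0,0.07]'

```text
t: 3.12
tcp_pos: [0.4734, -0.3567, 0.1281]
tool_rot: [[-0.115, 0.993, -0.001], [0.993, 0.115, 0.001], [0.001, -0.001, -1.0]]
wrist_force: [0.4, 0.1, 0.8]
width: 0.0701
finger_force: 0.0
```

```bash
python3 - <<'E'
from h import *
s=sense();p=s["tcp_pos"];R=s["tool_rot"];print(s["t"],p.round(4),np.degrees(np.arctan2(R[1,1],R[0,1])),R[:,2].round(4),"to go",(np.array([.4747,-.355,.016])-p).round(4),s["q"].round(2),s["wrist_force"])
E
```

```text
3.125 [ 0.4734 -0.3567  0.1281] 6.593098820600772 [-6.e-04  8.e-04 -1.e+00] to go [ 0.0013  0.0017 -0.1121] [-0.76  0.35  1.59  0.    1.2  -0.88] [0.40028105 0.11409222 0.78869215]
```

>>> play_rows --rows '[0.001,0.002,-0.04,0,0,0.008,0.06,0,0,-0.04,0,0,0,0.06,0,0,-0.022,0,0,0,0.06,0,0,-0.01,0,0,0,0.06,0,0,0,0,0,0,0.06,0,0,0,0,0,0,0.02,0,0,0,0,0,0,0.02,0,0,0,0,0,0,0.02]'

```text
t: 4.12
tcp_pos: [0.4759, -0.3539, 0.017]
tool_rot: [[-0.127, 0.992, 0.001], [0.992, 0.127, -0.001], [-0.001, 0.001, -1.0]]
wrist_force: [1.1, 0.1, -0.0]
width: 0.0329
finger_force: 0.0
```

>>> play_rows --rows '[0,0,0,0,0,0,0.02,0,0,0,0,0,0,0.02]'

```text
t: 4.38
tcp_pos: [0.4756, -0.3538, 0.0166]
tool_rot: [[-0.127, 0.992, 0.0], [0.992, 0.127, -0.0], [-0.0, 0.0, -1.0]]
wrist_force: [-1.6, 0.7, 2.6]
width: 0.024
finger_force: 30.0
```

```bash
python3 - <<'E'
from h import *
s=sense();p=s["tcp_pos"];R=s["tool_rot"];print(s["t"],p.round(4),np.degrees(np.arctan2(R[1,1],R[0,1])),s["width"],s["finger_force"],s["wrist_force"])
E
```

```text
4.375 [ 0.4756 -0.3538  0.0166] 7.2778254256108825 0.024038857340749252 29.997915029525757 [-1.57529203  0.70788904  2.59165958]
```

Bar gripped: width 24.0 mm, 30 N. Lifting it and carrying it to above the throat.

>>> play_rows --rows '[0,0,0.03,0,0,0,0.02,0,0.01,0.05,0,0,-0.03,0.02,0.01,0.055,0.01,0,0,-0.04,0.02,0.01,0.058,0,0,0,-0.04,0.02,0.01,0.058,0,0,0,-0.04,0.02,0.01,0.058,0,0,0,-0.03,0.02,0.01,0.05,0,0,0,-0.0214,0.02,0,0.029,0,0,0,0,0.02]'

```text
t: 5.38
tcp_pos: [0.5255, -0.033, 0.1058]
tool_rot: [[0.072, 0.997, -0.0], [0.997, -0.072, 0.001], [0.001, -0.001, -1.0]]
wrist_force: [0.0, 0.0, -2.0]
width: 0.0239
finger_force: 30.0
```

>>> play_rows --rows '[0,0,0,0,0,0,0.02,0,0,0,0,0,0,0.02,0,0,0,0,0,0,0.02]'

```text
t: 5.75
tcp_pos: [0.5256, -0.0368, 0.1061]
tool_rot: [[0.076, 0.997, -0.0], [0.997, -0.076, -0.0], [-0.0, -0.0, -1.0]]
wrist_force: [-0.3, -0.4, -1.7]
width: 0.0237
finger_force: 30.0
```

```bash
cat >> h.py <<'E'
try:
    z=np.load("pl.npz");PR,PO=z["R"],z["o"]
except Exception: pass
def st():
    s=sense();p=s["tcp_pos"];R=s["tool_rot"]
    print("t",s["t"],"tcp",p.round(4),"pliers",((PR.T@(p[:2]-PO))*1000).round(1),"yang",np.degrees(np.arctan2(R[1,1],R[0,1])).round(2),"w",round(s["width"],4),"F",s["wrist_force"].round(2),"Fpl",(PR.T@s["wrist_force"][:2]).round(2))
    return s
E
python3 - <<'E'
from h import *
st();m,im=pair("wrist","w3.png");import pickle;pickle.dump(m,open("w3.pkl","wb"))
cv2.imwrite("pics/w3b.png",cv2.resize(im[:,:,::-1],(784,588),interpolation=cv2.INTER_CUBIC))
E
```

```text
t 5.75 tcp [ 0.5256 -0.0368  0.1061] pliers [122.4  -3.8] yang -4.35 w 0.0237 F [-0.32 -0.39 -1.74] Fpl [ 0.41 -0.29]
```

View pics/w3b.png

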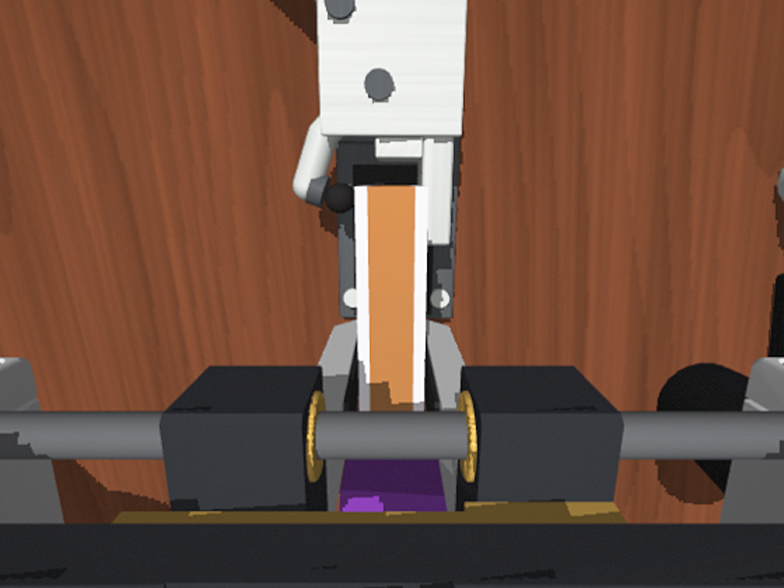

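The view shows the bar held square, its top spanning (357,186)–(427,186). The fixed jaw top is at right, (425–451, 135–243), the stop at (377–422, 140–157), and the moving jaw pad at (340,197). Checking this in pliers coordinates.

```bash
python3 - <<'E'
from h import *
import pickle
m=pickle.load(open("w3.pkl","rb"))
def pl(u,v,z): return ((PR.T@(onz(m,u/1.4,v/1.4,z)[:2]-PO))*1000).round(1)
print("bar end",pl(356,186,.1395),pl(427,186,.1395))
print("fj outer tip",pl(451,243,.055),"inner tip",pl(430,243,.055))
print("fj inner near stop",pl(424,157,.055),"stop L",pl(376,157,.055),"pad",pl(352,197,.055),"jawpiv",pl(379,84,.064),"hpiv",pl(340,3,.064))
E
```

```text
bar end [ 57.  -15.2] [57.  8.]
fj outer tip [87.5 28. ] inner tip [87.4 16.9]
fj inner near stop [43.5 12.9] stop L [ 43.5 -11.5] pad [ 63.4 -24.1] jawpiv [11.  -9.4] hpiv [-22.9 -26.8]
```

Clear all round: about 4 mm to the fixed jaw, about 8 mm to the pad and about 12 mm to the stop. Descending.

>>> play_rows --rows '[0,0,-0.03,0,0,0,0.02,0,0,-0.025,0,0,0,0.02,0,0,-0.013,0,0,0,0.02,0,0,-0.003,0,0,0,0.02,0,0,-0.001,0,0,0,0.02,0,0,-0.001,0,0,0,0.02,0,0,0,0,0,0,0.02]'

```text
t: 6.68
tcp_pos: [0.526, -0.0357, 0.0339]
tool_rot: [[0.074, 0.997, 0.001], [0.997, -0.074, -0.0], [-0.0, 0.001, -1.0]]
wrist_force: [-0.5, 0.6, -1.8]
width: 0.024
finger_force: 30.0
```

>>> play_rows --rows '[0,0,-0.001,0,0,0,0.02,0,0,0,0,0,0,0.02]'

```text
t: 6.92
tcp_pos: [0.5256, -0.0356, 0.0323]
tool_rot: [[0.074, 0.997, 0.0], [0.997, -0.074, -0.0], [-0.0, 0.0, -1.0]]
wrist_force: [-0.1, -1.0, -0.9]
width: 0.024
finger_force: 30.0
```

>>> play_rows --rows '[0.0004,0.005,0,0,0,0,0.02,0.0002,0.003,-0.0005,0,0,0,0.02,0.0001,0.001,0,0,0,0,0.02,0,0,0,0,0,0,0.02]'

```text
t: 7.42
tcp_pos: [0.5263, -0.0265, 0.0318]
tool_rot: [[0.074, 0.997, 0.0], [0.997, -0.074, -0.0], [-0.0, 0.0, -1.0]]
wrist_force: [0.5, 0.3, -2.2]
width: 0.0238
finger_force: 30.0
```

>>> play_rows --rows '[0.0001,0.001,0,0,0,0,0.02,0,0,0,0,0,0,0.02]'

```text
t: 7.68
tcp_pos: [0.5264, -0.0256, 0.0318]
tool_rot: [[0.074, 0.997, 0.0], [0.997, -0.074, -0.0], [-0.0, 0.0, -1.0]]
wrist_force: [-0.4, -0.1, -1.9]
width: 0.0238
finger_force: 30.0
```

>>> play_rows --rows '[0.0001,0.001,0,0,0,0,0.02,0,0,0,0,0,0,0.02]'

```text
t: 7.92
tcp_pos: [0.5265, -0.0246, 0.0318]
tool_rot: [[0.074, 0.997, 0.0], [0.997, -0.074, -0.0], [0.0, 0.0, -1.0]]
wrist_force: [-1.3, -0.2, -2.2]
width: 0.024
finger_force: 30.0
```

>>> play_rows --rows '[0.0001,0.0007,0,0,0,0,0.02,0,0,0,0,0,0,0.02]'

```text
t: 8.18
tcp_pos: [0.5266, -0.0239, 0.0318]
tool_rot: [[0.074, 0.997, 0.0], [0.997, -0.074, 0.0], [0.0, 0.0, -1.0]]
wrist_force: [0.7, -0.6, -2.6]
width: 0.0239
finger_force: 30.0
```

>>> play_rows --rows '[0,0.0007,0,0,0,0,0.02,0,0,0,0,0,0,0.02]'

```text
t: 8.43
tcp_pos: [0.5266, -0.0234, 0.0318]
tool_rot: [[0.074, 0.997, 0.0], [0.997, -0.074, -0.0], [-0.0, 0.0, -1.0]]
wrist_force: [0.5, -0.0, -1.9]
width: 0.0241
finger_force: 30.0
```

>>> play_rows --rows '[0,0.0007,0,0,0,0,0.02,0,0,0,0,0,0,0.02]'

```text
t: 8.68
tcp_pos: [0.5266, -0.0234, 0.0319]
tool_rot: [[0.074, 0.997, 0.0], [0.997, -0.074, -0.001], [-0.001, 0.0, -1.0]]
wrist_force: [-1.3, -5.1, -1.9]
width: 0.0239
finger_force: 30.0
```

Stop reached, 5 N. Easing off, setting the bar down on the rest, then touching the stop again.

>>> play_rows --rows '[0,-0.0005,-0.0005,0,0,0,0.02,0,0,-0.0005,0,0,0,0.02,0,0,0,0,0,0,0.02]'

```text
t: 9.05
tcp_pos: [0.5267, -0.0234, 0.0316]
tool_rot: [[0.074, 0.997, 0.001], [0.997, -0.074, -0.001], [-0.001, 0.001, -1.0]]
wrist_force: [-2.2, -4.4, 5.1]
width: 0.0237
finger_force: 30.0
```

>>> play_rows --rows '[0,0,-0.0005,0,0,0,0.02,0,0,0,0,0,0,0.02]'

```text
t: 9.3
tcp_pos: [0.5267, -0.0234, 0.0316]
tool_rot: [[0.074, 0.997, 0.001], [0.997, -0.074, -0.001], [-0.001, 0.001, -1.0]]
wrist_force: [-2.8, -3.2, 9.4]
width: 0.0241
finger_force: 30.0
```

It stands on the rest against the stop. Opening and lifting away.

>>> play_rows --rows '[0,0,0.001,0,0,0,0.02,0,0,0,0,0,0,0.026,0,0,0,0,0,0,0.034,0,0,0,0,0,0,0.044,0,0,0,0,0,0,0.044]'

```text
t: 9.93
tcp_pos: [0.5266, -0.0228, 0.0312]
tool_rot: [[0.074, 0.997, -0.0], [0.997, -0.074, 0.0], [0.0, -0.0, -1.0]]
wrist_force: [-0.2, 0.9, -0.7]
width: 0.0436
finger_force: 0.0
```

>>> play_rows --rows '[0,0,0.02,0,0,0,0.044,0,0,0.05,0,0,0,0.044,0,-0.02,0.05,0,0,0,0.044,0,-0.02,0.02,0,0,0,0,0,0,0,0,0,0,0,0,0,0,0,0,0,0]'

```text
t: 10.68
tcp_pos: [0.5256, -0.0622, 0.17]
tool_rot: [[0.075, 0.997, -0.002], [0.997, -0.075, 0.001], [0.001, -0.002, -1.0]]
wrist_force: [-0.4, 0.1, -0.2]
width: 0.0175
finger_force: 0.0
```

```bash
python3 - <<'E'
from h import *
st();m,im=pair("wrist","w4.png");import pickle;pickle.dump(m,open("w4.pkl","wb"))
cv2.imwrite("pics/w4b.png",cv2.resize(im[:,:,::-1],(784,588),interpolation=cv2.INTER_CUBIC))
E
```

```text
t 10.675 tcp [ 0.5256 -0.0622  0.17  ] pliers [147.7  -1.8] yang -4.28 w 0.0175 F [-0.45  0.07 -0.2 ] Fpl [-0.03 -0.45]
```

View pics/w4b.png

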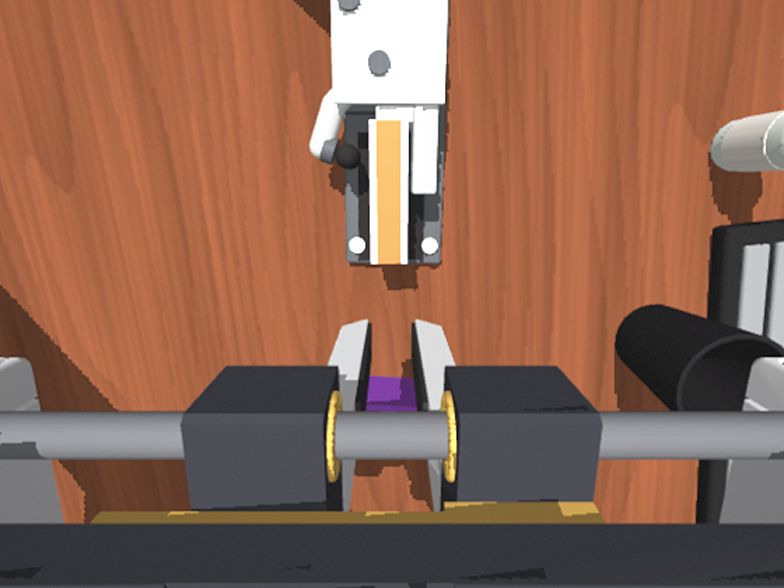

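The bar stands in the throat against the stop, parallel to the fixed jaw, top (370–408, 120–263), with the pad at (348,156) still clear. Next, the shut fingers go to the outer side of the moving handle.

>>> play_rows --rows '[-0.022,0.047,0,0,0,0.154,0,-0.022,0.047,0,0,0,0.154,0,-0.022,0.047,0,0,0,0.154,0,-0.022,0.047,0,0,0,0.154,0,-0.022,0.047,0,0,0,0.154,0,0,0,-0.05,0,0,0,0,0,0,-0.04,0,0,0,0,0,0,0,0,0,0,0]'

```text
t: 11.72
tcp_pos: [0.4125, 0.1718, 0.0781]
tool_rot: [[-0.642, 0.767, -0.009], [0.767, 0.642, -0.002], [0.004, -0.008, -1.0]]
wrist_force: [-0.1, -0.3, 0.1]
width: 0.0004
finger_force: 0.0
```

```bash
cat >> h.py <<'E'
def push(a,off):
    r=np.radians(a);d=np.array([-np.cos(r),-np.sin(r)]);n=np.array([-np.sin(r),np.cos(r)])
    p=np.array([-25,-28])+110*d-off*n
    return PO+PR@p/1000
E
python3 - <<'E'
from h import *
s=st();print(sense()["q"].round(2))
# handle angle refined from w2 dark handle mask
import pickle
m=pickle.load(open("w2.pkl","rb"));g=cv2.imread("pics/w2.png")
dark=(g.max(2)<60);win=np.zeros(dark.shape,bool);win[138:168,112:168]=1
ys,xs=np.nonzero(dark&win);P=np.array([(PR.T@(onz(m,u,v,.047)[:2]-PO))*1000 for u,v in zip(xs,ys)])
c=P.mean(0);l=c-[-25,-28];print("grip centroid",c.round(1),"ang",np.degrees(np.arctan2(-l[1],-l[0])),np.hypot(*l))
print("target",push(44,35).round(4))
E
```

```text
t 11.725 tcp [0.4125 0.1718 0.0781] pliers [ -77.3 -132. ] yang 39.93 w 0.0004 F [-0.12 -0.27  0.07] Fpl [ 0.28 -0.1 ]
[ 0.24  0.21  1.96  0.    0.99 -0.46]
grip centroid [-87.3 -90. ] ang 44.85977634635285 87.85351264299152
target [0.4151 0.1742]
```

>>> play_rows --rows '[0,0,-0.03,0,0,0,0,0,0,-0.018,0,0,0,0,0.006,0.005,0,0,0,0,0,0.004,0.003,0,0,0,0,0,0,0,0,0,0,0,0]'

```text
t: 12.35
tcp_pos: [0.4283, 0.1806, 0.0345]
tool_rot: [[-0.641, 0.767, 0.003], [0.767, 0.641, 0.001], [-0.001, 0.003, -1.0]]
wrist_force: [-0.7, -0.7, -0.0]
width: 0.0004
finger_force: 0.0
```

>>> play_rows --rows '[0.002,0.0015,0,0,0,0,0,0.002,0.0015,0,0,0,0,0,0,0,0,0,0,0,0]'

```text
t: 12.72
tcp_pos: [0.4308, 0.183, 0.0334]
tool_rot: [[-0.641, 0.768, 0.0], [0.768, 0.641, 0.0], [-0.0, 0.0, -1.0]]
wrist_force: [0.6, 0.2, 0.3]
width: 0.0003
finger_force: 0.0
```

```bash
python3 - <<'E'
from h import *
s=st();a=0
pts=[]
for a in range(44,-13,-4):
    p=push(a,20.5);q=push(a-4,20.5);print(a,p.round(4),"next",((q-p)*1000).round(1))
E
```

```text
t 12.725 tcp [0.4308 0.183  0.0334] pliers [ -89.8 -114.7] yang 39.86 w 0.0003 F [0.57 0.22 0.31] Fpl [-0.26  0.55]
44 [0.4263 0.1834] next [5.2 5.8]
40 [0.4315 0.1893] next [5.6 5.5]
36 [0.4371 0.1947] next [6.  5.1]
32 [0.443  0.1998] next [6.3 4.6]
28 [0.4493 0.2044] next [6.6 4.2]
24 [0.4559 0.2086] next [6.9 3.7]
20 [0.4628 0.2123] next [7.1 3.2]
16 [0.4699 0.2155] next [7.3 2.7]
12 [0.4772 0.2182] next [7.5 2.2]
8 [0.4847 0.2204] next [7.6 1.7]
4 [0.4924 0.222 ] next [7.7 1.1]
0 [0.5001 0.2232] next [7.8 0.6]
-4 [0.5079 0.2238] next [7.8 0. ]
-8 [0.5157 0.2238] next [ 7.8 -0.5]
-12 [0.5235 0.2233] next [ 7.7 -1. ]
```

>>> play_rows --rows '[0.002,0.0018,0,0,0,0,0,0.002,0.0018,0,0,0,0,0,0,0,0,0,0,0,0]'

```text
t: 13.1
tcp_pos: [0.4348, 0.1867, 0.0332]
tool_rot: [[-0.641, 0.768, 0.0], [0.768, 0.641, 0.0], [0.0, 0.0, -1.0]]
wrist_force: [0.4, -0.3, 0.5]
width: 0.0004
finger_force: 0.0
```

>>> play_rows --rows '[0.0026,0.0028,0,0,0,-0.035,0,0.0026,0.0028,0,0,0,-0.035,0,0,0,0,0,0,0,0]'

```text
t: 13.48
tcp_pos: [0.4401, 0.1923, 0.0333]
tool_rot: [[-0.586, 0.81, 0.0], [0.81, 0.586, 0.0], [-0.0, 0.0, -1.0]]
wrist_force: [-0.3, -0.2, 0.7]
width: 0.0005
finger_force: 0.0
```

>>> play_rows --rows '[0.0028,0.0027,0,0,0,-0.035,0,0.0028,0.0027,0,0,0,-0.035,0]'

```text
t: 13.72
tcp_pos: [0.4449, 0.1971, 0.0332]
tool_rot: [[-0.527, 0.85, -0.001], [0.85, 0.527, -0.001], [-0.0, -0.001, -1.0]]
wrist_force: [-1.2, -1.4, 0.4]
width: 0.0003
finger_force: 0.6
```

>>> play_rows --rows '[0.003,0.0025,0,0,0,-0.035,0,0.003,0.0025,0,0,0,-0.035,0,0.0032,0.0023,0,0,0,-0.035,0,0.0032,0.0023,0,0,0,-0.035,0]'

```text
t: 14.22
tcp_pos: [0.4557, 0.2056, 0.0328]
tool_rot: [[-0.404, 0.915, -0.004], [0.915, 0.404, -0.003], [-0.001, -0.005, -1.0]]
wrist_force: [-3.7, -5.4, 1.9]
width: 0.0004
finger_force: 2.1
```

>>> play_rows --rows '[0.0033,0.0021,0,0,0,-0.035,0,0.0033,0.0021,0,0,0,-0.035,0]'

```text
t: 14.48
tcp_pos: [0.4612, 0.2091, 0.0325]
tool_rot: [[-0.339, 0.941, -0.006], [0.941, 0.339, -0.004], [-0.002, -0.008, -1.0]]
wrist_force: [-4.1, -6.0, 2.3]
width: 0.0002
finger_force: 2.9
```

```bash
cat >> h.py <<'E'
def hang(f):
    m=camera_model("scene");g=snap("scene",f)
    ms=[]
    for a in np.arange(-14,50,.5):  # sample brightness along handle's black sleeve (70..120 mm)
        r=np.radians(a);v=[]
        for L in range(75,120,5):
            p=PO+PR@(np.array([-25-L*np.cos(r),-28-L*np.sin(r)]))/1000
            u,w=proj(m,[p[0],p[1],.046]);v.append(g[int(round(w)),int(round(u))].max())
        ms.append((np.mean(v),a))
    return sorted(ms)[:5]
E
python3 - <<'E'
from h import *
s=st();print(hang("h1.png"))
E
```

```text
t 14.475 tcp [0.4612 0.2091 0.0325] pliers [-118.1  -86.3] yang 19.82 w 0.0002 F [-4.06 -5.96  2.32] Fpl [ 6.24 -3.6 ]
[(np.float64(25.444444444444443), np.float64(19.0)), (np.float64(26.22222222222222), np.float64(19.5)), (np.float64(26.333333333333332), np.float64(20.0)), (np.float64(28.444444444444443), np.float64(18.5)), (np.float64(28.555555555555557), np.float64(20.5))]
```

Contact made, with the handle at about 20° and a total force of about 7 N. Part of that pulls along the handle, so I'll steer it off while going on.

>>> play_rows --rows '[0.0004,-0.0012,0,0,0,0,0,0,0,0,0,0,0,0]'

```text
t: 14.78
tcp_pos: [0.4613, 0.209, 0.0326]
tool_rot: [[-0.339, 0.941, -0.007], [0.941, 0.339, -0.002], [0.0, -0.007, -1.0]]
wrist_force: [-5.3, -2.3, 1.7]
width: 0.0004
finger_force: 2.6
```

```bash
cat >> h.py <<'E'
def fb(off=23.7):
    s=sense();p=PR.T@(s["tcp_pos"][:2]-PO)*1000-np.array([-25,-28]);r=np.hypot(*p)
    a=np.arctan2(-p[1],-p[0])-np.arcsin(off/r);d=np.array([-np.cos(a),-np.sin(a)]);n=np.array([-np.sin(a),np.cos(a)])
    f=PR.T@s["wrist_force"][:2];R=s["tool_rot"]
    print("t",s["t"],"a",np.degrees(a).round(1),"along",(p@d).round(1),"Fn",(f@n).round(2),"Ft(+out)",(f@d).round(2),"Fz",s["wrist_force"][2].round(1),"toolangle",(np.degrees(np.arctan2(R[1,1],R[0,1]))+4.26).round(1))
    for k in (1,2):
        c,q=np.cos(-np.radians(k)),np.sin(-np.radians(k));v=np.array([[c,-q],[q,c]])@p-p
        print(k,"deg step world",(PR@v).round(2),"1mm out",(PR@d).round(2),"1mm n",(PR@n).round(2))
E
python3 -c "
from h import *
fb()"
```

```text
t 14.775 a 19.5 along 107.1 Fn -5.75 Ft(+out) -0.85 Fz 1.7 toolangle 24.1
1 deg step world [1.7  0.88] 1mm out [-0.26  0.96] 1mm n [0.96 0.26]
2 deg step world [3.42 1.72] 1mm out [-0.26  0.96] 1mm n [0.96 0.26]
```

>>> play_rows --rows '[0.0017,0.0006,0,0,0,-0.02,0,0.0017,0.0006,0,0,0,-0.02,0]'

```text
t: 15.02
tcp_pos: [0.4636, 0.2104, 0.0324]
tool_rot: [[-0.3, 0.954, -0.009], [0.954, 0.3, -0.002], [0.001, -0.009, -1.0]]
wrist_force: [-7.2, -0.5, 2.6]
width: 0.0008
finger_force: 3.2
```

>>> play_rows --rows '[0.0017,0.0006,0,0,0,-0.02,0,0.0017,0.0006,0,0,0,-0.02,0]'

```text
t: 15.28
tcp_pos: [0.4668, 0.2121, 0.0324]
tool_rot: [[-0.262, 0.965, -0.009], [0.965, 0.262, -0.001], [0.001, -0.009, -1.0]]
wrist_force: [-7.2, 0.2, 2.8]
width: 0.0004
finger_force: 3.2
```

```bash
python3 -c "
from h import *
fb()"
```

```text
t 15.275 a 16.3 along 107.4 Fn -7.03 Ft(+out) 1.75 Fz 2.8 toolangle 19.4
1 deg step world [1.76 0.78] 1mm out [-0.21  0.98] 1mm n [0.98 0.21]
2 deg step world [3.52 1.53] 1mm out [-0.21  0.98] 1mm n [0.98 0.21]
```

>>> play_rows --rows '[0.0018,0.0009,0,0,0,-0.02,0,0.0018,0.0008,0,0,0,-0.02,0]'

```text
t: 15.52
tcp_pos: [0.4708, 0.214, 0.0325]
tool_rot: [[-0.223, 0.975, -0.008], [0.975, 0.223, -0.001], [0.001, -0.008, -1.0]]
wrist_force: [-6.4, 0.9, 1.6]
width: 0.0005
finger_force: 2.9
```

>>> play_rows --rows '[0.0018,0.0008,0,0,0,-0.02,0,0.0018,0.0007,0,0,0,-0.02,0]'

```text
t: 15.78
tcp_pos: [0.4751, 0.2157, 0.0326]
tool_rot: [[-0.184, 0.983, -0.007], [0.983, 0.184, -0.0], [0.001, -0.007, -1.0]]
wrist_force: [-4.6, 1.6, 2.4]
width: 0.0002
finger_force: 2.4
```

```bash
python3 -c "
from h import *
fb()"
```

```text
t 15.775 a 11.6 along 107.7 Fn -4.37 Ft(+out) 2.18 Fz 2.4 toolangle 14.9
1 deg step world [1.82 0.63] 1mm out [-0.13  0.99] 1mm n [0.99 0.13]
2 deg step world [3.64 1.24] 1mm out [-0.13  0.99] 1mm n [0.99 0.13]
```

The push is past its peak and falling. On to 1° steps.

>>> play_rows --rows '[0.0018,0.0008,0,0,0,-0.02,0]'

```text
t: 15.9
tcp_pos: [0.4777, 0.2167, 0.0328]
tool_rot: [[-0.164, 0.986, -0.005], [0.986, 0.164, -0.0], [0.001, -0.005, -1.0]]
wrist_force: [-4.2, 0.9, 1.2]
width: 0.0005
finger_force: 2.0
```

>>> play_rows --rows '[0.0018,0.0008,0,0,0,-0.02,0]'

```text
t: 16.02
tcp_pos: [0.4814, 0.2177, 0.0331]
tool_rot: [[-0.144, 0.99, -0.002], [0.99, 0.144, 0.0], [0.001, -0.002, -1.0]]
wrist_force: [-2.5, 1.6, 1.1]
width: 0.0004
finger_force: 1.3
```

>>> play_rows --rows '[0.0015,0.0006,0,0,0,-0.015,0]'

```text
t: 16.15
tcp_pos: [0.4847, 0.2182, 0.0334]
tool_rot: [[-0.13, 0.992, 0.002], [0.992, 0.13, 0.0], [0.0, 0.002, -1.0]]
wrist_force: [-1.3, 0.3, -0.3]
width: 0.0006
finger_force: 0.4
```

```bash
python3 -c "
from h import *
fb()"
```

```text
t 16.15 a 6.4 along 107.2 Fn -1.29 Ft(+out) 0.36 Fz -0.3 toolangle 11.7
1 deg step world [1.86 0.47] 1mm out [-0.04  1.  ] 1mm n [1.   0.04]
2 deg step world [3.72 0.9 ] 1mm out [-0.04  1.  ] 1mm n [1.   0.04]
```

>>> play_rows --rows '[0,0,0,0,0,0,0]'

```text
t: 16.27
tcp_pos: [0.4856, 0.218, 0.0336]
tool_rot: [[-0.131, 0.991, 0.003], [0.991, 0.131, 0.0], [-0.0, 0.003, -1.0]]
wrist_force: [-0.1, -0.7, -0.3]
width: 0.0008
finger_force: 0.0
```

```bash
python3 -c "
from h import *
fb();print(hang('h2.png'))"
```

```text
t 16.275 a 5.9 along 106.8 Fn -0.16 Ft(+out) -0.71 Fz -0.3 toolangle 11.8
1 deg step world [1.85 0.45] 1mm out [-0.03  1.  ] 1mm n [1.   0.03]
2 deg step world [3.72 0.87] 1mm out [-0.03  1.  ] 1mm n [1.   0.03]
[(np.float64(22.22222222222222), np.float64(5.0)), (np.float64(22.333333333333332), np.float64(5.5)), (np.float64(22.666666666666668), np.float64(6.0)), (np.float64(23.555555555555557), np.float64(6.5)), (np.float64(23.555555555555557), np.float64(7.0))]
```

>>> play_rows --rows '[0.0015,0.0001,0,0,0,0,0,0,0,0,0,0,0,0]'

```text
t: 16.58
tcp_pos: [0.4861, 0.218, 0.0335]
tool_rot: [[-0.13, 0.991, 0.001], [0.991, 0.13, 0.0], [-0.0, 0.001, -1.0]]
wrist_force: [-0.1, -0.2, -0.2]
width: 0.0006
finger_force: 0.0
```

```bash
python3 -c "
from h import *
fb();print(hang('h3.png'))"
```

```text
t 16.575 a 5.6 along 106.7 Fn -0.15 Ft(+out) -0.19 Fz -0.2 toolangle 11.7
1 deg step world [1.85 0.44] 1mm out [-0.02  1.  ] 1mm n [1.   0.02]
2 deg step world [3.72 0.85] 1mm out [-0.02  1.  ] 1mm n [1.   0.02]
[(np.float64(22.0), np.float64(2.0)), (np.float64(22.22222222222222), np.float64(1.5)), (np.float64(22.22222222222222), np.float64(3.0)), (np.float64(22.333333333333332), np.float64(2.5)), (np.float64(23.0), np.float64(1.0))]
```

The handle moved on by itself from about 6° to 2° with no force on the hand, so it has snapped. Taking the hand off and going up to look.

>>> play_rows --rows '[-0.012,0,0,0,0,0,0,-0.015,0,0,0,0,0,0,0,0,0.04,0,0,0,0,0,0,0.05,0,0,-0.07,0,0.01,-0.03,0.05,0,0,-0.07,0,0.03,-0.03,0.03,0,0,-0.064,0,0.03,-0.03,0,0,0,0,0,0,0,0,0,0,0,0]'

```text
t: 17.62
tcp_pos: [0.5291, 0.1265, 0.2033]
tool_rot: [[0.076, 0.997, 0.001], [0.997, -0.076, -0.001], [-0.0, 0.001, -1.0]]
wrist_force: [0.4, 1.0, 0.2]
width: 0.0005
finger_force: 0.0
```

```bash
python3 - <<'E'
from h import *
st();print(hang("h4.png"))
m,im=pair("wrist","w5.png");import pickle;pickle.dump(m,open("w5.pkl","wb"))
cv2.imwrite("pics/w5b.png",cv2.resize(im[:,:,::-1],(784,588),interpolation=cv2.INTER_CUBIC))
ms=camera_model("scene");print("mug",onz(ms,609/1.4,240/1.4,.09),"phone",onz(ms,507/1.4,182/1.4,.009))
E
```

```text
t 17.625 tcp [0.5291 0.1265 0.2033] pliers [-40.7 -12.4] yang -4.36 w 0.0005 F [0.39 0.95 0.21] Fpl [-0.98  0.32]
[(np.float64(25.555555555555557), np.float64(1.5)), (np.float64(25.77777777777778), np.float64(1.0)), (np.float64(26.555555555555557), np.float64(2.0)), (np.float64(27.555555555555557), np.float64(2.5)), (np.float64(28.11111111111111), np.float64(3.0))]
mug [0.6495523  0.35973667 0.09      ] phone [0.34674058 0.35032456 0.009     ]
```

View pics/w5b.png

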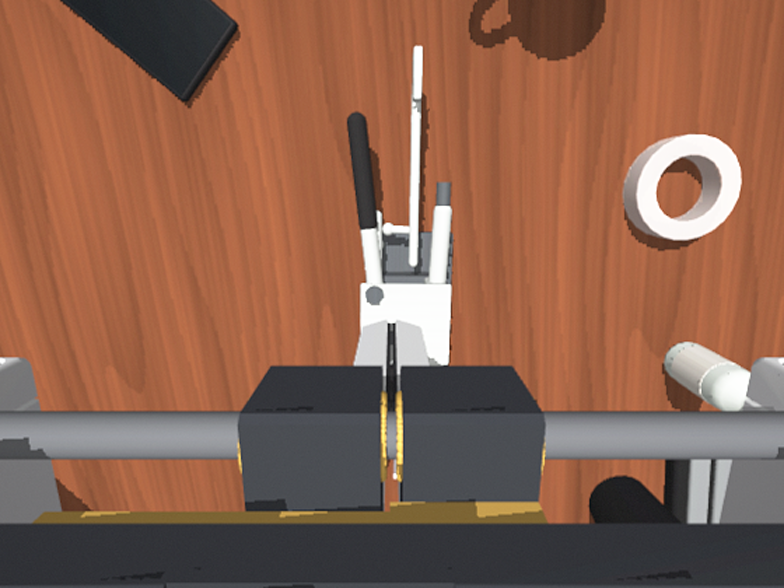

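The view shows the handle locked, grip end at (356,118). The lever tab lies at (414–422, 46–100), clear of the fixed handle's end at (444,185). The tape roll and the mug are well away.

```bash
python3 - <<'E'
from h import *
import pickle
m=pickle.load(open("w5.pkl","rb"))
def pl(u,v,z): return ((PR.T@(onz(m,u/1.4,v/1.4,z)[:2]-PO))*1000).round(1)
print("tab",pl(418,48,.058),pl(417,97,.058),"lever piv",pl(413,262,.046),"handle",pl(357,118,.043),pl(372,228,.043),"hpiv",pl(374,295,.064))
t=pl(417.5,73,.058);print("tabc",t)
q=np.array([t[0],t[1]+32]);print("target world",(PO+PR@q/1000).round(4), "n(-y) world",(-PR[:,1]).round(3)); st()
E
```

```text
tab [-196.5    3.8] [-165.5    3.5] lever piv [-47.1   2.7] handle [-153.9  -39.5] [-73.4 -29.4] hpiv [-25.1 -27.4]
tabc [-180.9    3.7]
target world [0.5875 0.2627] n(-y) world [-0.997  0.074]
t 17.725 tcp [0.5267 0.1282 0.2027] pliers [-42.3 -14.9] yang -4.24 w 0.0005 F [ 0.18 -0.71 -0.5 ] Fpl [0.7  0.23]
```

>>> play_rows --rows '[0.02,0.045,0,0,0,0,0,0.02,0.045,0,0,0,0,0,0.02,0.045,0,0,0,0,0,0,0,-0.05,0,0,0,0,0,0,-0.06,0,0,0,0,0,0,-0.04,0,0,0,0,0,0,-0.02,0,0,0,0,0,0,0,0,0,0,0]'

```text
t: 18.73
tcp_pos: [0.5849, 0.2635, 0.0311]
tool_rot: [[0.072, 0.997, -0.006], [0.997, -0.072, -0.002], [-0.002, -0.006, -1.0]]
wrist_force: [0.4, 0.6, 1.0]
width: 0.0004
finger_force: 0.0
```

>>> play_rows --rows '[0,0,0,0,0,0,0,0,0,0,0,0,0,0,0,0,0,0,0,0,0,0,0,0,0,0,0,0,0,0,0,0,0,0,0,0,0,0,0,0,0,0,0,0,0,0,0,0,0,0,0,0,0,0,0,0]'

```text
t: 19.73
tcp_pos: [0.5884, 0.263, 0.0332]
tool_rot: [[0.073, 0.997, -0.0], [0.997, -0.073, -0.0], [-0.0, -0.0, -1.0]]
wrist_force: [-0.7, -0.4, 0.4]
width: 0.0004
finger_force: 0.0
```

```bash
python3 -c "
from h import *
st();print(hang('h5.png'))"
```

```text
t 19.725 tcp [0.5884 0.263  0.0332] pliers [-181.3   36.6] yang -4.21 w 0.0004 F [-0.65 -0.45  0.42] Fpl [ 0.5  -0.62]
[(np.float64(19.333333333333332), np.float64(2.5)), (np.float64(19.333333333333332), np.float64(3.0)), (np.float64(19.77777777777778), np.float64(2.0)), (np.float64(20.11111111111111), np.float64(1.5)), (np.float64(20.88888888888889), np.float64(3.5))]
```

>>> play_rows --rows '[-0.006,0.0004,0,0,0,0,0,-0.006,0.0004,0,0,0,0,0,-0.004,0.0003,0,0,0,0,0,-0.003,0.0002,0,0,0,0,0,-0.003,0.0002,0,0,0,0,0]'

```text
t: 20.4
tcp_pos: [0.5673, 0.2646, 0.0335]
tool_rot: [[0.073, 0.997, 0.002], [0.997, -0.073, 0.0], [0.0, 0.002, -1.0]]
wrist_force: [3.1, -0.2, -1.0]
width: 0.001
finger_force: 1.2
```

>>> play_rows --rows '[-0.003,0.0002,0,0,0,0,0,-0.003,0.0002,0,0,0,0,0]'

```text
t: 20.65
tcp_pos: [0.5606, 0.265, 0.0334]
tool_rot: [[0.073, 0.997, 0.001], [0.997, -0.073, 0.0], [0.0, 0.001, -1.0]]
wrist_force: [0.3, -0.3, -0.0]
width: 0.0001
finger_force: 0.8
```

>>> play_rows --rows '[-0.003,0.0002,0,0,0,0,0,-0.003,0.0002,0,0,0,0,0]'

```text
t: 20.9
tcp_pos: [0.5534, 0.2653, 0.0332]
tool_rot: [[0.074, 0.997, -0.001], [0.997, -0.074, -0.0], [-0.0, -0.001, -1.0]]
wrist_force: [-0.1, 0.5, 0.3]
width: 0.0006
finger_force: 0.0
```

```bash
python3 -c "
from h import *
st();print(hang('h6.png'))"
```

```text
t 20.9 tcp [0.5534 0.2653 0.0332] pliers [-181.     1.5] yang -4.22 w 0.0006 F [-0.14  0.54  0.29] Fpl [-0.53 -0.18]
[(np.float64(18.0), np.float64(10.0)), (np.float64(18.22222222222222), np.float64(9.5)), (np.float64(18.555555555555557), np.float64(9.0)), (np.float64(18.555555555555557), np.float64(11.0)), (np.float64(18.666666666666668), np.float64(11.5))]
```

The handle has sprung back to 10° or more. Withdrawing the fingers, then checking the jaw and the bar.

>>> play_rows --rows '[0.015,-0.001,0,0,0,0,0,0.02,-0.001,0,0,0,0,0,0,0,0.05,0,0,0,0,0,0,0.06,0,0,0,0,-0.02,-0.06,0.06,0,0,0,0,-0.02,-0.06,0,0,0,0,0,-0.01,-0.06,0,0,0,0,0,0,-0.06,0,0,0,0,0]'

```text
t: 21.95
tcp_pos: [0.5453, 0.0392, 0.1869]
tool_rot: [[0.073, 0.997, 0.001], [0.997, -0.073, -0.0], [0.0, 0.001, -1.0]]
wrist_force: [0.1, 0.3, 0.7]
width: 0.0004
finger_force: 0.0
```

>>> play_rows --rows '[0,-0.06,0,0,0,0,0,0,-0.04,0,0,0,0,0,0,0,0,0,0,0,0,0,0,0,0,0,0,0]'

```text
t: 22.45
tcp_pos: [0.5457, -0.0588, 0.1863]
tool_rot: [[0.074, 0.997, 0.0], [0.997, -0.074, 0.001], [0.001, 0.0, -1.0]]
wrist_force: [0.1, 0.0, 1.1]
width: 0.0006
finger_force: 0.0
```

```bash
python3 - <<'E'
from h import *
st();print(hang("h7.png"))
m,im=pair("wrist","w6.png");import pickle;pickle.dump(m,open("w6.pkl","wb"))
a=cv2.resize(im[0:210,140:420,::-1],(800,600),interpolation=cv2.INTER_CUBIC);cv2.imwrite("pics/w6b.png",a)
E
```

```text
t 22.45 tcp [ 0.5457 -0.0588  0.1863] pliers [142.8  17.9] yang -4.25 w 0.0006 F [0.06 0.02 1.12] Fpl [-0.02  0.05]
[(np.float64(33.22222222222222), np.float64(36.5)), (np.float64(33.333333333333336), np.float64(36.0)), (np.float64(33.55555555555556), np.float64(40.0)), (np.float64(33.666666666666664), np.float64(39.5)), (np.float64(34.0), np.float64(39.0))]
```

View pics/w6b.png

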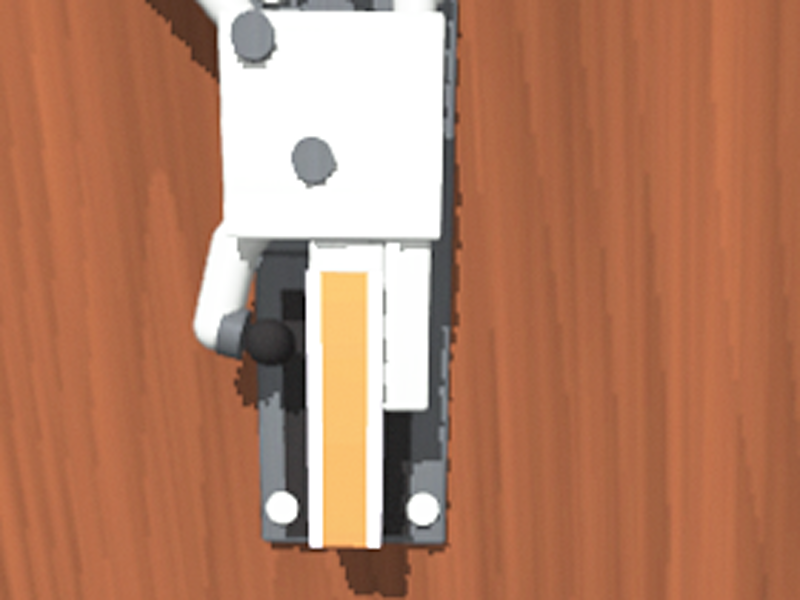

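The picture shows the bar flush with the fixed jaw, its top (308–382, 270–548), and the pad at (270,342) clear of it. I'll check the end against the stop numerically, then hand in.

```bash
python3 - <<'E'
from h import *
import pickle
def pl(m,u,v,z): return ((PR.T@(onz(m,u,v,z)[:2]-PO))*1000).round(1)
m=pickle.load(open("w6.pkl","rb"));c=lambda u,v,z:pl(m,140+u*.35,v*.35,z)
print("now ends",c(308,270,.065),c(382,270,.065),c(345,548,.065),"fj tip",c(405,410,.055),"pad",c(294,342,.055))
m=pickle.load(open("w4.pkl","rb"));d=lambda u,v,z:pl(m,u/1.4,v/1.4,z)
print("before ends",d(370,120,.065),d(408,120,.065),d(389,264,.065),"fj tip",d(425,194,.055))
E
```

```text
now ends [ 44.1 -11.5] [44.  12.3] [135.   -0.7] fj tip [88.6 19.9] pad [ 66.1 -17.7]
before ends [ 44.  -15.2] [44.   8.2] [134.1  -3.6] fj tip [88.9 20.2]
```

The bar's end is still at the stop (44 mm, where the stop's face measured 43.5–44), its side is against the fixed jaw, and the pad is about 6 mm clear.

```bash
python3 -c "
from rig import job_done
print(job_done())"
```

```text
the job is handed in; nothing more can be done
None
```

The job is handed in: the long bar was clamped and left locked with the hand off for about 3 s, then released, and it stands against the stop and fixed jaw with the moving jaw about 6 mm clear (22.5 s used).

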